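Empty the capsule tip cart

TASK

Put the one specimen capsule that is still in the pocket rack into the tip cart with the other two. Then wheel the cart up against the low kerb of the steel tray and lift its handle so that it tips forward over its wheels and all three capsules slide out into the tray, and lower the handle gently (never let it drop or fly up) until the cart stands on its feet again behind the kerb. Leave the rack's plugs and everything else on the desk where they are.

Things in the scene. Friction and masses are not known exactly. Their poses are not given: they have to be found in the camera images.
- cart: loose two-wheeled steel bench tip cart, about 0.92 kg empty (varies by a fifth), on two wheels and two feet (at x = -135 mm), not fixed to anything. Origin on the desk under the middle of the axle while it stands; x points forwards to the pouring lip, y left, z up. Its centre of mass lies about 95 mm behind the axle: lifting the handle takes 4 to 6 N, and it always sinks back when let go
- cart_axle (a point): middle of the axle, at (0, 0, 45) mm in the cart's frame. Two free-turning wheels, radius 45 mm, 16 mm wide, at y = +-83 mm. The cart tips about this line once the wheels meet the kerb; without the kerb it would simply roll away forwards
- cart_bin (a point): centre of the flat inner floor of the cart's open bin, at (-90, 0, 60) mm in the cart's frame. The floor runs from x = -149 to -30 mm, inner width 124 mm; rear and side walls 3 mm thick, tops at z = 113 mm
- cart_lip (a point): pouring lip, at (55, 0, 82) mm in the cart's frame, front open; a polished ramp rises to it from the bin's floor at x = -30, z = 60 mm. The load slides out when the cart is tipped by 35 to 60 degrees; 60 is ample: the lip is then 14 mm above the desk, inside the tray and clear of it if the wheels touch the kerb; past 65 it would meet the kerb
- cart_bar (a point): middle of the cart's handle, a round steel crossbar 12 mm thick along the cart's y, about 125 mm clear between the two side shafts, free beneath down to the desk; at (-200, 0, 115) mm in the cart's frame (200 mm behind and 70 mm above the axle). Axes as the cart's
- tray: fixed steel catch tray. Origin on the desk at the middle of the outer face of its low kerb, x into the tray, z up. Kerb 4 mm thick, 20 high, 208 long across y; tray reaches to x = 174, y = +-104 mm; other walls 4 mm thick, 45 high; floor 3. Cart starts 12 to 36 mm short of the kerb, pointing at it within 3 degrees; wheels touch the kerb when the cart's origin is at x = -37 mm here
- rack: fixed grey pocket rack 170 x 50 x 28 mm, origin at the centre of its underside. Three round pockets, 15 mm wide and 22 mm deep, in a row along its x at x = -50, 0 and 50 mm. One holds the capsule to be moved, the other two hold blanking plugs; which is which varies
- capsule_3: white screw-capped specimen capsule: round body 13 mm across and 18 mm long below a thicker round cap 18 mm across and 12 mm high (30 mm in all), 12 g. Origin at half its height on its axis, z towards the cap. This one hangs upright by its cap in a rack pocket: cap from 28 to 40 mm above the desk (origin 25 mm above it)
- capsule_1: white screw-capped specimen capsule: round body 13 mm across and 18 mm long below a thicker round cap 18 mm across and 12 mm high (30 mm in all), 12 g. Origin at half its height on its axis, z towards the cap. Stands upright in the cart's bin at the start
- capsule_2: white screw-capped specimen capsule: round body 13 mm across and 18 mm long below a thicker round cap 18 mm across and 12 mm high (30 mm in all), 12 g. Origin at half its height on its axis, z towards the cap. Stands upright in the cart's bin at the start
- plug_1: white blanking plug filling one of the rack's other two pockets: a flat disc 20 mm across, only 4 mm high above the rack, on a 12 mm stem. Leave in place. Origin at the foot of the stem, 12 mm below the rack's top
- plug_2: white blanking plug filling one of the rack's other two pockets: a flat disc 20 mm across, only 4 mm high above the rack, on a 12 mm stem. Leave in place. Origin at the foot of the stem, 12 mm below the rack's top
- dish: a bystander, to be left alone: round glass dish with lid, 94 mm across, 18 mm high, origin at its underside
- slide_box: a bystander, to be left alone: black slide box 100 x 35 x 36 mm, origin at its underside
- oil: a bystander, to be left alone: small amber oil bottle, 40 mm across, 75 mm high, origin at its underside
- objective: a bystander, to be left alone: microscope objective standing upright, 32 mm across, 45 mm high, origin at its underside

How it is judged:
By the outcome, as a careful person would: the job done as asked, in the order asked, and still so for the second after the job is handed in, with the robot touching nothing.
It also fails if it takes over 64 s, if anything falls off the work surface, if the arm or the gripper's body presses on something with over 40 N, if the wrist force passes 120 N, or if a joint passes its speed limit or range.

ROBOT

A 7-joint arm with a two-finger parallel gripper is mounted at the origin on the work surface. World frame = base frame: x ahead of the robot, y to its left, z up, the work surface at z = 0. Lengths are in m, angles in rad, forces in N, time in s.
With the tool pointing down it reaches from about 0.35 to 0.775 m from the base axis. Payload 3.1 kg.
Tool frame: the origin (TCP) lies on the centre line of the jaws, within the pads' length; the fingertips stand 22 mm ahead of it and the grasp point (between the pads) lies 3 mm ahead of it; z points along the fingers, y is the line along which they close (so a half turn about z gives the same grasp; the last joint's range is limited). The gripper opens to 85 mm and grips with 20 to 120 N. Pads are 22 mm wide; open, the fingers measure 114 mm over their backs; the gripper's body (76 mm by 85 mm) begins 54 mm behind the grasp point. The pads swing forward as they close: fully open they stand 13 mm farther back than shut.
Start: joints at [-1.26, 0.311, 0.014, 1.512, -0.004, 1.319, -0.027], TCP at [0.19, 0.516, 0.253] pointing down, gripper open.
Joint ranges: [-2.7, 2.7], [-0.3, 1.91], [-1.27, 1.3], [0.12, 2.57], [-1.44, 4.58], [0.2, 2.03], [-3.05, 3.05]. Speed limits (rad/s): [2.79, 2.79, 3.14, 3.14, 3.14, 3.14, 3.14].

INTERFACE

Orientations are given as a unit quaternion [x, y, z, w].
In Python, from station import * gives the robot as it stands. The module is installed in compiled form; this text tells all that it offers.
- The arm moves only by the tool jog_arm, never from a script. Its argument "motion" is a list of rows, each an object of numbers: "fingers": the closure in counts, from 0 (fully open) to 255 (shut); "x", "y", "z": the shift along the tool's x, y, z in m; "turn": the turn about the tool's z in degrees. A call has 1 to 12 rows; each row is the pose to reach, as a shift and turn from the pose commanded when the call began, along the tool's axes at that moment; what a row does not reach only later rows make up. A row lasts 1/10 s, in which the tool goes at most 50 mm and 8.59 degrees, less where a joint would pass 70% of its speed; a pose out of reach is approached as far as the arm can. A call with a gripper value outside its range is refused whole. The fingers move at their own pace and stop on an object; "grip_force" is the grip in N (left out, the last holds). Time passes only in rows, so rows that repeat a pose let the fingers close. It gives the time, the measured TCP pose, the force, the opening and the grip force at its end, in the units of the state.
- observe(): the state, without advancing time (a new reading comes with each control period).
- grab_frame(name): name is "side" or "top"; returns a dict with "img" (420x560x3 uint8, red, green, blue), "fx", "fy", "cx", "cy" (pixels), "dist_coeffs" ([k1, k2, p1, p2, k3] as OpenCV has them; the pictures are not rectified), "cam_to_world" (4x4, takes a point from camera to world coordinates). Camera axes: x right, y down, z forward; pixel columns grow to the right and rows downward; lengths in m; the calibration is good to about 2 mm. A picture is of the moment at which its call begins. There is no depth.
- job_done(): hands the job in; it is judged then, once.
Trained networks look in the newest picture that a camera, given by its name, has taken for a name from the list of things; names that differ only in an ending like _2 or _b are one class to them, and where a whole thing is asked for, a point or a joint stands for the part that bears it (a point fixed in the world has none). Each returns a list of dicts, best first, with "p" (0 to 1); they miss things now and then, are a little off and sometimes report something else, mostly with a low value. They report only what shows in the picture. A call takes as long as a camera call.
- search_frame(query, camera): "extent" ([centre column, centre row, width, height] as shares, 0 to 1, of the picture: columns of its width, rows of its height, round what is visible of it).
- place_of(query, camera): "centre" ([column, row] as shares, 0 to 1, of the picture: columns of its width, rows of its height: a listed point, or the origin of a listed thing).
The state is a dict: "time": time; "joint_positions": joint angles; "qvel": joint speeds; "tau": joint torques, N m; "eef_pos": TCP position; "eef_rot": TCP orientation; "ft_force": force on the tool from outside, world axes, zero at the start; "moment": the same for the moment, N m; "opening": finger opening in m; "grasp_force": force on a finger pad.
Only numpy, scipy, OpenCV 4.12 (cv2) and the standard library are available. Lean on these libraries where they do the work, as an engineer would, in place of code of your own. Each camera call takes 0.05 s, during which the arm holds its last target. There are 200 camera calls.

## Working session

There is one attempt and no reset: what is moved stays moved. The work goes in short steps, Python scripts to look and compute and a tool call to move; the robot and the scene stay as the last step left them, time stands still between calls to the robot, and variables do not carry over. Pictures are saved under pics/ and viewed, at most 10 in all, crops included, and the job is handed in when it is done.

Besides the shell and the picture viewer there is one more tool, called in YAML: its name, and indented under it one key for each argument. jog_arm: Moves the arm, as the interface text tells. Its arguments: {"type":"object","properties":{"motion":{"type":"array"},"grip_force":{"type":"number"}},"required":["motion"]}

```bash
mkdir -p pics
cat > h.py <<'E'
from station import *
import numpy as np, cv2
from scipy.spatial.transform import Rotation as R
def ray(f,u,v):
    K=np.array([[f["fx"],0,f["cx"]],[0,f["fy"],f["cy"]],[0,0,1.]])
    p=cv2.undistortPoints(np.array([[[u,v]]],float),K,np.array(f["dist_coeffs"],float))[0,0]
    T=np.array(f["cam_to_world"]); return T[:3,3],T[:3,:3]@np.array([p[0],p[1],1.])
def atz(f,u,v,z):
    o,d=ray(f,u,v); return o+d*(z-o[2])/d[2]
def proj(f,P):
    K=np.array([[f["fx"],0,f["cx"]],[0,f["fy"],f["cy"]],[0,0,1.]])
    T=np.linalg.inv(np.array(f["cam_to_world"])); 
    return cv2.projectPoints(np.atleast_2d(P).astype(float),cv2.Rodrigues(T[:3,:3])[0],T[:3,3],K,np.array(f["dist_coeffs"],float))[0][:,0]
def save(f,n): cv2.imwrite("pics/"+n,f["img"][:,:,::-1])
E
python3 - <<'E'
from h import *
np.set_printoptions(precision=4,suppress=True)
s=observe();print(s["time"],s["eef_pos"],s["eef_rot"],s["ft_force"],s["opening"])
H={"cart_axle":.045,"cart_bin":.06,"cart_lip":.082,"cart_bar":.115,"tray":0,"rack":0,"capsule_3":.025,"plug_1":.016,"dish":0,"slide_box":0,"oil":0,"objective":0}
for c in ["top","side"]:
    f=grab_frame(c);save(f,c+"0.png");print(c,np.array(f["cam_to_world"])[:3,3])
    for q,z in H.items():
        for d in place_of(q,c)[:4]:
            u,v=d["centre"][0]*560,d["centre"][1]*420
            print(q,round(d["p"],2),round(u,1),round(v,1),atz(f,u,v,z)[:2])
E
```

```text
0.0 [0.1898 0.5155 0.2522] [ 0.1754  0.9845 -0.0012 -0.0002] [0.217  0.1766 0.831 ] 0.08552918147571846
top [ 0.3941 -0.0042  1.2475]
cart_axle 0.8 258.8 180.4 [0.6583 0.0294]
cart_bin 0.57 289.7 192.9 [ 0.6277 -0.042 ]
cart_bin 0.28 335.9 216.2 [ 0.5767 -0.1476]
cart_lip 0.71 121.5 212.2 [0.5705 0.335 ]
cart_lip 0.63 232.4 160.7 [0.6943 0.0892]
cart_bar 0.9 335.0 216.4 [ 0.5679 -0.139 ]
cart_bar 0.41 332.0 142.0 [ 0.7342 -0.132 ]
tray 0.88 234.5 170.1 [0.6922 0.0898]
tray 0.17 431.0 260.2 [ 0.4851 -0.385 ]
rack 0.81 425.3 263.5 [ 0.477  -0.3709]
rack 0.29 168.8 279.3 [0.4267 0.2353]
capsule_3 0.55 429.2 264.5 [ 0.4731 -0.3729]
capsule_3 0.47 279.3 204.6 [ 0.6063 -0.0195]
capsule_3 0.38 305.4 178.0 [ 0.6713 -0.0795]
plug_1 0.5 431.6 241.2 [ 0.529  -0.3823]
plug_1 0.44 424.5 283.2 [ 0.4297 -0.3637]
dish 0.81 169.3 279.3 [0.4267 0.2341]
dish 0.47 279.7 203.6 [ 0.613  -0.0207]
slide_box 0.87 124.1 211.0 [0.586  0.3527]
oil 0.78 362.8 188.8 [ 0.6542 -0.2198]
oil 0.71 291.2 191.6 [ 0.6428 -0.0475]
objective 0.58 333.5 143.7 [ 0.7646 -0.1485]
side [ 0.4493 -0.5371  0.6811]
cart_axle 0.69 306.5 203.3 [0.665 0.038]
cart_bin 0.95 299.9 232.3 [ 0.619  -0.0519]
cart_lip 0.79 313.4 173.6 [0.6995 0.0918]
rack 0.38 318.5 234.9 [ 0.6738 -0.0252]
capsule_3 0.66 316.7 233.3 [ 0.6633 -0.0385]
capsule_3 0.65 285.0 220.6 [0.6069 0.0186]
plug_1 0.48 310.1 412.6 [ 0.5295 -0.3801]
dish 0.67 197.0 184.3 [0.4284 0.2303]
slide_box 0.63 244.7 145.3 [0.5845 0.3553]
oil 0.91 342.1 318.7 [ 0.6457 -0.235 ]
objective 0.79 380.3 269.9 [ 0.7665 -0.1548]
```

View pics/top0.png

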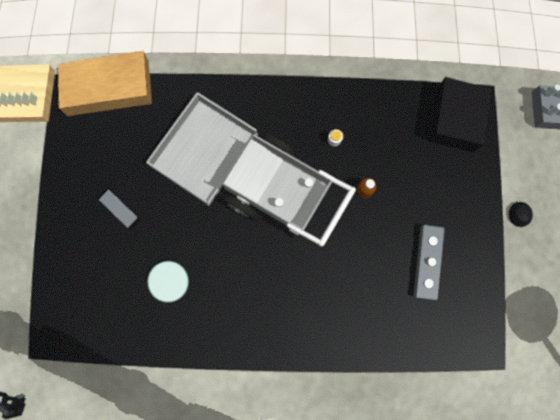

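View pics/side0.png

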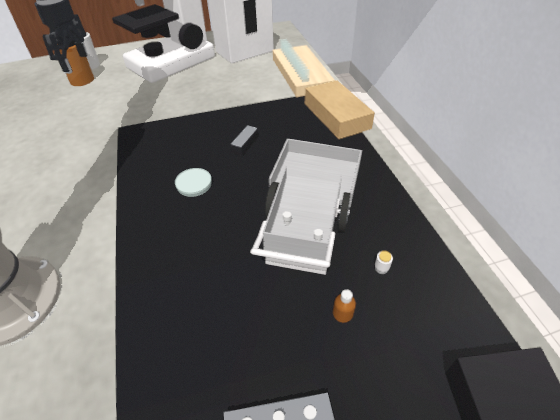

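The top view shows the cart at about (290,190), pointing up-left at the tray at (205,145). Two capsules stand in the bin at (308,182) and (279,202). The rack is at (430,262), and its three white tops are at rows 241, 262 and 284. I need a crop to tell the capsule from the plugs.

Run:
```python
from h import *
a=cv2.imread("pics/top0.png");b=cv2.imread("pics/side0.png")
A=cv2.resize(a[215:310,390:470],None,fx=5,fy=5,interpolation=cv2.INTER_CUBIC)
B=cv2.resize(b[385:420,215:345],None,fx=3,fy=3,interpolation=cv2.INTER_CUBIC)
C=np.zeros((600,800,3),np.uint8);C[:475,:400]=A;C[480:585,:390]=B
D=cv2.resize(a[90:250,145:360],(400,298),interpolation=cv2.INTER_CUBIC);C[:298,400:]=D
E_=cv2.resize(b[135:275,245:365],(340,300)[::1],interpolation=cv2.INTER_CUBIC);C[300:600,400:740]=E_
cv2.imwrite("pics/crop1.png",C)
f=grab_frame("top")
for z,u,v in [(.028,0,0)]: pass
for q in ["capsule_3","plug_1"]:
  for d in search_frame(q,"top")[:4]: print(q,d["p"],np.array(d["extent"])*[560,420,560,420])
```

```text
capsule_3 0.52 [307.384 182.448   6.608  10.08 ]
capsule_3 0.42 [278.824 201.348   1.4     6.3  ]
plug_1 0.42 [434.112 241.5     9.408   6.804]
plug_1 0.38 [428.904 283.5     9.184  11.592]
```

View pics/crop1.png

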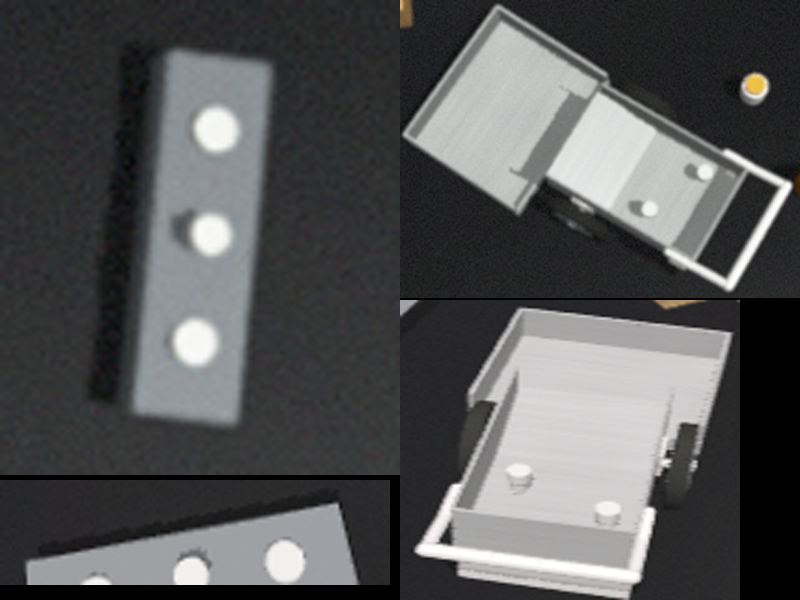

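The crop shows that the middle pocket, top (432,262), holds the capsule: its top is smaller and it casts a longer shadow. The outer two are flat plugs. Next I fit the poses.

Run:
```python
from h import *
from scipy.optimize import least_squares
np.set_printoptions(precision=4,suppress=True)
f=grab_frame("top");a=f["img"];g=grab_frame("side")
def cen(f,u,v,r,t):
    im=f["img"].min(2).astype(float);y,x=np.mgrid[v-r:v+r+1,u-r:u+r+1];y=np.clip(y,0,419)
    w=np.clip(im[y,x]-t,0,None);return (w*x).sum()/w.sum(),(w*y).sum()/w.sum()
P=[]
for u,v,z in [(433,241,.032),(432,262,.04),(429,284,.032)]:
    c=cen(f,u,v,6,170);p=atz(f,*c,z);P.append(p);print("rack",c,p)
for (u,v) in [(308,182),(279,202)]:
    c=cen(f,u,v,5,205);print("cap",c,atz(f,*c,.09))
def fit(f,M,px,x0):
    def r(q):
        c,s=np.cos(q[2]),np.sin(q[2]);W=[[q[0]+c*m[0]-s*m[1],q[1]+s*m[0]+c*m[1],m[2]] for m in M]
        return (proj(f,W)-px).ravel()
    s=least_squares(r,x0);return s.x,s.fun
T,e=fit(f,[(.174,.104,.045),(.174,-.104,.045),(0,.104,.045),(0,-.104,.045)],np.array([(147.2,162),(197.7,94.3),(210,204.5),(255.7,132)]),[.69,.09,1.05])
print("tray",T,np.degrees(T[2]),e)
b1,b2=atz(f,355.7,189.4,.115),atz(f,323.4,244.8,.115);print("bar",b1,b2,(b1+b2)/2,np.linalg.norm(b1-b2),np.degrees(np.arctan2(*(b1-b2)[[0,1]]*[-1,1])))
for n,z in [("cart_bar",.115),("cart_axle",.045),("cart_lip",.082),("cart_bin",.06)]:
    o=[]
    for c,F in (("top",f),("side",g)):
        d=place_of(n,c)
        d=[x for x in d if 250<x["centre"][0]*560<350 or (n=="cart_lip" and x["centre"][0]*560>200)][:1]
        o+=[atz(F,x["centre"][0]*560,x["centre"][1]*420,z)[:2] for x in d]
    print(n,o)
print(P[0]-P[2])
```

```text
rack (np.float64(432.8490813648294), np.float64(240.44671916010498)) [ 0.5291 -0.3805  0.032 ]
rack (np.float64(431.85450493473417), np.float64(261.4243871378542)) [ 0.4794 -0.3749  0.04  ]
rack (np.float64(428.65558766859345), np.float64(283.01685934489404)) [ 0.4297 -0.3691  0.032 ]
cap (np.float64(308.7374461979914), np.float64(181.7051649928264)) [ 0.6483 -0.083   0.09  ]
cap (np.float64(279.008316008316), np.float64(201.54469854469855)) [ 0.6018 -0.0178  0.09  ]
tray [0.6886 0.0898 1.0159] 58.20674474657417 [-0.0072  2.0016 -0.1119 -0.7399 -2.0486 -0.4956  2.2131 -0.8425]
bar [ 0.6285 -0.1842  0.115 ] [ 0.5058 -0.1145  0.115 ] [ 0.5671 -0.1494  0.115 ] 0.1410990541615023 -119.60232998929399
cart_bar [array([ 0.5715, -0.1375]), array([ 0.5665, -0.1468])]
cart_axle [array([0.6659, 0.0286]), array([0.6588, 0.0271])]
cart_lip [array([0.695 , 0.0879]), array([0.6945, 0.079 ])]
cart_bin [array([ 0.6245, -0.0409]), array([ 0.6152, -0.0487])]
[ 0.0993 -0.0114  0.    ]
```

jog_arm:
  motion:
    - {"x": -0.336, "y": -0.16, "z": 0, "turn": -8, "fingers": 135}
    - {"x": -0.336, "y": -0.16, "z": 0, "turn": -13.7, "fingers": 135}
    - {"x": -0.336, "y": -0.16, "z": 0, "turn": -13.7, "fingers": 135}
    - {"x": -0.336, "y": -0.16, "z": 0, "turn": -13.7, "fingers": 135}
    - {"x": -0.336, "y": -0.16, "z": 0, "turn": -13.7, "fingers": 135}
    - {"x": -0.579, "y": -0.736, "z": 0.1, "turn": -13.7, "fingers": 135}
    - {"x": -0.579, "y": -0.736, "z": 0.1, "turn": -13.7, "fingers": 135}
    - {"x": -0.579, "y": -0.736, "z": 0.1, "turn": -13.7, "fingers": 135}
    - {"x": -0.579, "y": -0.736, "z": 0.1, "turn": -13.7, "fingers": 135}
    - {"x": -0.579, "y": -0.736, "z": 0.1, "turn": -13.7, "fingers": 135}
    - {"x": -0.579, "y": -0.736, "z": 0.1, "turn": -13.7, "fingers": 135}
    - {"x": -0.579, "y": -0.736, "z": 0.1, "turn": -13.7, "fingers": 135}

```text
time: 3.15
eef_pos: [0.4195, -0.0062, 0.2055]
eef_rot: [0.057, 0.998, 0.0, 0.001]
ft_force: [1.8, 0.2, -0.5]
opening: 0.0401
grasp_force: 0.0
```

```bash
cat >> h.py <<'E'
def go(*tg):
    s=observe();p=np.array(s["eef_pos"]);M=R.from_quat(s["eef_rot"]).as_matrix()
    ay=np.degrees(np.arctan2(M[1,1],M[0,1]))
    print("t %.2f p %s yang %.1f F %s open %.4f gf %.1f q7 %.2f"%(s["time"],np.round(p,4),ay,np.round(s["ft_force"],1),s["opening"],s["grasp_force"],s["joint_positions"][6]))
    for x,y,z,a in tg:
        d=M.T@(np.array([x,y,z])-p);print("shift",np.round(d,4),"turn %.1f"%(ay-a))
E
python3 -c "
from h import *
go((.4794,-.3749,.13,83.5),(.4794,-.3749,.0535,83.5))"
```

```text
t 3.15 p [ 0.4195 -0.0062  0.2055] yang 83.5 F [ 1.8  0.2 -0.5] open 0.0401 gf 0.0 q7 1.47
shift [-0.101  -0.3596  0.0753] turn 0.0
shift [-0.1009 -0.3597  0.1518] turn 0.0
```

jog_arm:
  motion:
    - {"x": -0.101, "y": -0.36, "z": 0.075, "fingers": 135}
    - {"x": -0.101, "y": -0.36, "z": 0.075, "fingers": 135}
    - {"x": -0.101, "y": -0.36, "z": 0.075, "fingers": 135}
    - {"x": -0.101, "y": -0.36, "z": 0.075, "fingers": 135}
    - {"x": -0.101, "y": -0.36, "z": 0.075, "fingers": 135}
    - {"x": -0.101, "y": -0.36, "z": 0.075, "fingers": 135}
    - {"x": -0.101, "y": -0.36, "z": 0.075, "fingers": 135}
    - {"x": -0.101, "y": -0.36, "z": 0.075, "fingers": 135}
    - {"x": -0.101, "y": -0.36, "z": 0.075, "fingers": 135}
    - {"x": -0.101, "y": -0.36, "z": 0.075, "fingers": 135}

```text
$.motion[0]: bad value
```

```bash
python3 -c "
from h import *
f=grab_frame('top');g=grab_frame('side');C=np.zeros((600,800,3),np.uint8)
C[:475,:400]=cv2.resize(f['img'][215:310,390:470],None,fx=5,fy=5)
C[:400,400:]=cv2.resize(g['img'][320:420,215:315],(400,400));cv2.imwrite('pics/c2.png',C[:,:,::-1])
go((.4794,-.3749,.0535,83.5))"
```

```text
t 3.25 p [ 0.4193 -0.0125  0.2052] yang 82.7 F [0.5 1.1 0.6] open 0.0402 gf 0.0 q7 1.47
shift [-0.1055 -0.3512  0.1531] turn -0.8
```

View pics/c2.png

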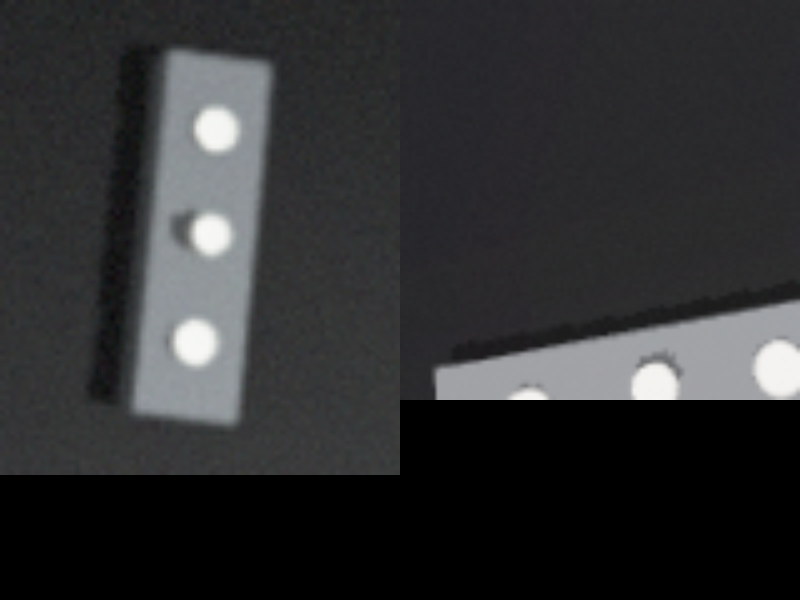

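The jog was refused, so the arm hasn't moved. The rows seem to need every field. The picture shows the rack undisturbed, with the capsule at top pixel (432,262).

jog_arm:
  motion:
    - {"x": -0.105, "y": -0.352, "z": 0.075, "turn": -0.8, "fingers": 135}
    - {"x": -0.105, "y": -0.352, "z": 0.075, "turn": -0.8, "fingers": 135}
    - {"x": -0.105, "y": -0.352, "z": 0.075, "turn": -0.8, "fingers": 135}
    - {"x": -0.105, "y": -0.352, "z": 0.075, "turn": -0.8, "fingers": 135}
    - {"x": -0.105, "y": -0.352, "z": 0.075, "turn": -0.8, "fingers": 135}
    - {"x": -0.105, "y": -0.352, "z": 0.075, "turn": -0.8, "fingers": 135}
    - {"x": -0.105, "y": -0.352, "z": 0.075, "turn": -0.8, "fingers": 135}
    - {"x": -0.105, "y": -0.352, "z": 0.075, "turn": -0.8, "fingers": 135}
    - {"x": -0.105, "y": -0.352, "z": 0.075, "turn": -0.8, "fingers": 135}
    - {"x": -0.105, "y": -0.352, "z": 0.075, "turn": -0.8, "fingers": 135}

```text
time: 4.25
eef_pos: [0.4839, -0.3655, 0.1297]
eef_rot: [0.05, 0.999, 0.001, -0.0]
ft_force: [1.4, 0.4, 0.7]
opening: 0.0401
grasp_force: 0.0
```

```bash
python3 -c "
from h import *
go((.4794,-.3749,.0535,83.5))"
```

```text
t 4.25 p [ 0.4839 -0.3655  0.1297] yang 84.3 F [1.4 0.4 0.7] open 0.0401 gf 0.0 q7 2.36
shift [ 0.0035 -0.0099  0.0762] turn 0.8
```

jog_arm:
  motion:
    - {"x": 0.0035, "y": -0.01, "z": 0.03, "turn": 0.8, "fingers": 135}
    - {"x": 0.0035, "y": -0.01, "z": 0.03, "turn": 0.8, "fingers": 135}
    - {"x": 0.0035, "y": -0.01, "z": 0.03, "turn": 0.8, "fingers": 135}

```text
time: 4.55
eef_pos: [0.4797, -0.3734, 0.1003]
eef_rot: [0.056, 0.998, 0.001, -0.0]
ft_force: [-0.2, 0.6, -0.4]
opening: 0.0399
grasp_force: 0.0
```

```bash
python3 -c "
from h import *
go((.4794,-.3749,.0535,83.5))"
```

```text
t 4.55 p [ 0.4797 -0.3734  0.1003] yang 83.6 F [-0.2  0.6 -0.4] open 0.0399 gf 0.0 q7 2.38
shift [ 0.0001 -0.0016  0.0468] turn 0.1
```

jog_arm:
  motion:
    - {"x": 0, "y": -0.0015, "z": 0.03, "turn": 0, "fingers": 135}
    - {"x": 0, "y": -0.0015, "z": 0.047, "turn": 0, "fingers": 135}
    - {"x": 0, "y": -0.0015, "z": 0.047, "turn": 0, "fingers": 135}
    - {"x": 0, "y": -0.0015, "z": 0.047, "turn": 0, "fingers": 135}
    - {"x": 0, "y": -0.0015, "z": 0.047, "turn": 0, "fingers": 255}
    - {"x": 0, "y": -0.0015, "z": 0.047, "turn": 0, "fingers": 255}
    - {"x": 0, "y": -0.0015, "z": 0.047, "turn": 0, "fingers": 255}
    - {"x": 0, "y": -0.0015, "z": 0.047, "turn": 0, "fingers": 255}
    - {"x": 0, "y": -0.0015, "z": 0.047, "turn": 0, "fingers": 255}
    - {"x": 0, "y": -0.0015, "z": 0.047, "turn": 0, "fingers": 255}
  grip_force: 30

```text
time: 5.55
eef_pos: [0.4804, -0.3778, 0.0552]
eef_rot: [0.057, 0.998, -0.001, 0.002]
ft_force: [-0.5, 0.8, 6.4]
opening: 0.0156
grasp_force: 29.3
```

jog_arm:
  motion:
    - {"x": 0, "y": 0, "z": -0.01, "turn": 0, "fingers": 255}
    - {"x": 0, "y": 0, "z": -0.02, "turn": 0, "fingers": 255}
    - {"x": 0, "y": 0, "z": -0.04, "turn": 0, "fingers": 255}
    - {"x": 0, "y": 0, "z": -0.06, "turn": 0, "fingers": 255}
    - {"x": 0, "y": 0, "z": -0.07, "turn": 0, "fingers": 255}
    - {"x": 0, "y": 0, "z": -0.07, "turn": 0, "fingers": 255}

```text
time: 6.15
eef_pos: [0.48, -0.3783, 0.1254]
eef_rot: [0.057, 0.998, -0.001, 0.002]
ft_force: [0.1, -0.2, -0.0]
opening: 0.0155
grasp_force: 29.3
```

```bash
python3 -c "
from h import *
f=grab_frame('top');g=grab_frame('side');C=np.zeros((600,800,3),np.uint8)
C[:475,:400]=cv2.resize(f['img'][215:310,390:470],None,fx=5,fy=5)
C[:560,400:]=cv2.resize(g['img'][280:420,215:315],(400,560));cv2.imwrite('pics/c3.png',C[:,:,::-1])
go((.6285,-.0449,.20,61))"
```

```text
t 6.25 p [ 0.4789 -0.3768  0.1229] yang 83.5 F [-0.  -0.6  0.3] open 0.0157 gf 29.3 q7 2.37
shift [-0.1109  0.3468 -0.077 ] turn 22.5
```

View pics/c3.png

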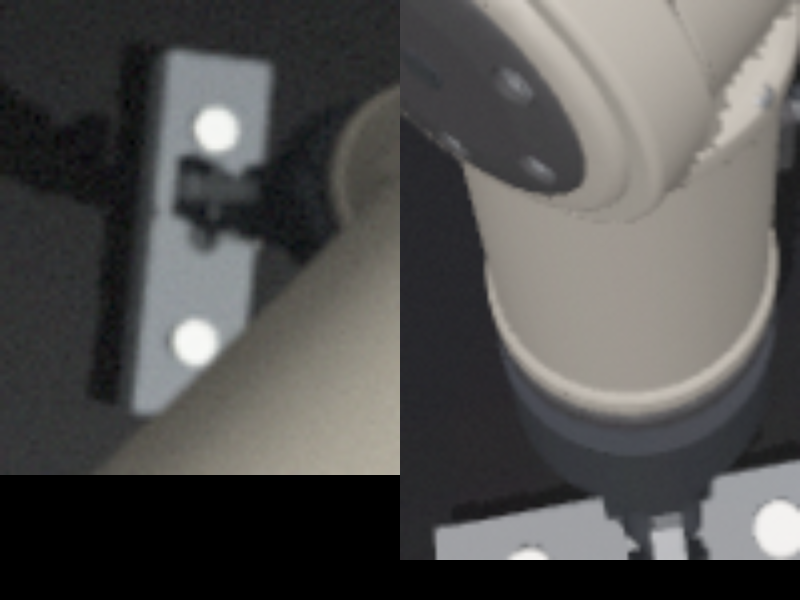

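jog_arm:
  motion:
    - {"x": 0, "y": 0.01, "z": -0.045, "turn": 6, "fingers": 255}
    - {"x": -0.01, "y": 0.04, "z": -0.077, "turn": 12, "fingers": 255}
    - {"x": -0.03, "y": 0.08, "z": -0.09, "turn": 18, "fingers": 255}
    - {"x": -0.111, "y": 0.347, "z": -0.09, "turn": 22.5, "fingers": 255}
    - {"x": -0.111, "y": 0.347, "z": -0.09, "turn": 22.5, "fingers": 255}
    - {"x": -0.111, "y": 0.347, "z": -0.09, "turn": 22.5, "fingers": 255}
    - {"x": -0.111, "y": 0.347, "z": -0.09, "turn": 22.5, "fingers": 255}
    - {"x": -0.111, "y": 0.347, "z": -0.09, "turn": 22.5, "fingers": 255}
    - {"x": -0.111, "y": 0.347, "z": -0.09, "turn": 22.5, "fingers": 255}
    - {"x": -0.111, "y": 0.347, "z": -0.09, "turn": 22.5, "fingers": 255}
    - {"x": -0.111, "y": 0.347, "z": -0.09, "turn": 22.5, "fingers": 255}
    - {"x": -0.111, "y": 0.347, "z": -0.09, "turn": 22.5, "fingers": 255}

```text
time: 7.45
eef_pos: [0.6278, -0.0473, 0.2126]
eef_rot: [0.252, 0.968, -0.001, -0.001]
ft_force: [0.3, -0.2, -0.3]
opening: 0.0157
grasp_force: 29.4
```

```bash
python3 -c "
from h import *
f=grab_frame('top');g=grab_frame('side');C=np.zeros((600,800,3),np.uint8)
C[:300,:400]=cv2.resize(f['img'][90:250,145:360],(400,300))
C[:600,400:]=cv2.resize(g['img'][100:280,230:350],(400,600))
C[300:,:400]=cv2.resize(f['img'][220:310,380:500],(400,300));cv2.imwrite('pics/c4.png',C[:,:,::-1])
go((.6285,-.0449,.19,61))"
```

```text
t 7.55 p [ 0.628  -0.0475  0.2132] yang 60.8 F [-0.7 -0.4  1.1] open 0.0158 gf 29.4 q7 1.36
shift [0.0008 0.0026 0.0231] turn -0.2
```

View pics/c4.png

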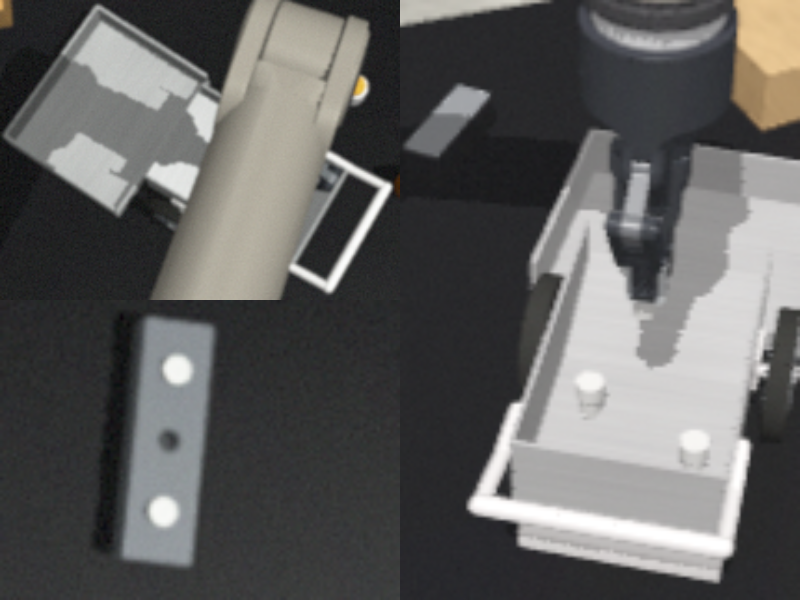

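The pocket at crop (168,440) is empty and both plugs are still in place. The capsule is at the fingertips, near crop (643,308), over the bin. Next I lower it.

jog_arm:
  motion:
    - {"x": 0.001, "y": 0.0026, "z": 0.04, "turn": 0, "fingers": 255}
    - {"x": 0.001, "y": 0.0026, "z": 0.08, "turn": 0, "fingers": 255}
    - {"x": 0.001, "y": 0.0026, "z": 0.099, "turn": 0, "fingers": 255}
    - {"x": 0.001, "y": 0.0026, "z": 0.102, "turn": 0, "fingers": 255}
    - {"x": 0.001, "y": 0.0026, "z": 0.104, "turn": 0, "fingers": 255}
    - {"x": 0.001, "y": 0.0026, "z": 0.105, "turn": 0, "fingers": 255}
    - {"x": 0.001, "y": 0.0026, "z": 0.105, "turn": 0, "fingers": 255}

```text
time: 8.25
eef_pos: [0.6303, -0.0428, 0.11]
eef_rot: [0.251, 0.968, 0.0, 0.002]
ft_force: [0.8, -0.7, 0.4]
opening: 0.0157
grasp_force: 29.4
```

```bash
python3 -c "
from h import *
go((.6285,-.0449,.107,61))"
```

```text
t 8.25 p [ 0.6303 -0.0428  0.11  ] yang 61.0 F [ 0.8 -0.7  0.4] open 0.0157 gf 29.4 q7 1.40
shift [ 0.0005 -0.0027  0.003 ] turn -0.0
```

jog_arm:
  motion:
    - {"x": 0, "y": 0, "z": 0.002, "turn": 0, "fingers": 255}
    - {"x": 0, "y": 0, "z": 0.004, "turn": 0, "fingers": 255}
    - {"x": 0, "y": 0, "z": 0.004, "turn": 0, "fingers": 255}

```text
time: 8.55
eef_pos: [0.6299, -0.0423, 0.1053]
eef_rot: [0.25, 0.968, 0.0, 0.001]
ft_force: [0.2, -0.2, 3.8]
opening: 0.016
grasp_force: 29.7
```

jog_arm:
  motion:
    - {"x": 0, "y": 0, "z": 0, "turn": 0, "fingers": 155}
    - {"x": 0, "y": 0, "z": 0, "turn": 0, "fingers": 155}
    - {"x": 0, "y": 0, "z": 0, "turn": 0, "fingers": 155}
    - {"x": 0, "y": 0, "z": 0, "turn": 0, "fingers": 155}
    - {"x": 0, "y": 0, "z": -0.02, "turn": 0, "fingers": 155}
    - {"x": 0, "y": 0, "z": -0.06, "turn": 0, "fingers": 155}
    - {"x": 0, "y": 0, "z": -0.1, "turn": 0, "fingers": 155}
    - {"x": 0, "y": -0.04, "z": -0.14, "turn": 0, "fingers": 120}
    - {"x": 0, "y": -0.09, "z": -0.14, "turn": 0, "fingers": 120}
    - {"x": 0, "y": -0.13, "z": -0.14, "turn": 0, "fingers": 120}
    - {"x": 0, "y": -0.13, "z": -0.14, "turn": 0, "fingers": 120}

```text
time: 9.65
eef_pos: [0.5614, -0.1659, 0.246]
eef_rot: [0.258, 0.966, -0.003, 0.001]
ft_force: [0.5, -0.2, 0.6]
opening: 0.0449
grasp_force: 0.0
```

```bash
python3 -c "
from h import *
f=grab_frame('top');g=grab_frame('side');C=np.zeros((600,800,3),np.uint8)
C[:300,:400]=cv2.resize(f['img'][90:250,145:360],(400,300))
C[:600,400:]=cv2.resize(g['img'][100:280,230:350],(400,600));cv2.imwrite('pics/c5.png',C[:,:,::-1])
for n,z in [('cart_bar',.115),('cart_axle',.045),('cart_lip',.082),('cart_bin',.06),('tray',0)]:
  for c,F in (('top',f),('side',g)):
    for x in place_of(n,c)[:2]: print(n,c,round(x['p'],2),atz(F,x['centre'][0]*560,x['centre'][1]*420,z)[:2])
go((.5705,-.143,.15,61))"
```

```text
cart_bar top 0.38 [0.64371697 0.02348889]
cart_bar side 0.63 [ 0.57285701 -0.14247189]
cart_axle top 0.93 [0.66390529 0.02559425]
cart_axle side 0.84 [0.66107538 0.02379747]
cart_lip top 0.92 [0.69778781 0.0887323 ]
cart_lip top 0.7 [0.67028959 0.08136367]
cart_bin top 0.68 [ 0.61905358 -0.04444431]
cart_bin top 0.32 [ 0.59983125 -0.01449871]
cart_bin side 0.9 [ 0.62074801 -0.04898569]
cart_bin side 0.48 [ 0.74587974 -0.18497809]
tray top 0.79 [0.69363061 0.08888025]
tray side 0.46 [0.67487778 0.06384622]
t 10.25 p [ 0.5663 -0.1554  0.2441] yang 61.0 F [-0.2  0.1  0.9] open 0.0453 gf 0.0 q7 1.54
shift [0.0023 0.0129 0.0941] turn 0.0
```

View pics/c5.png

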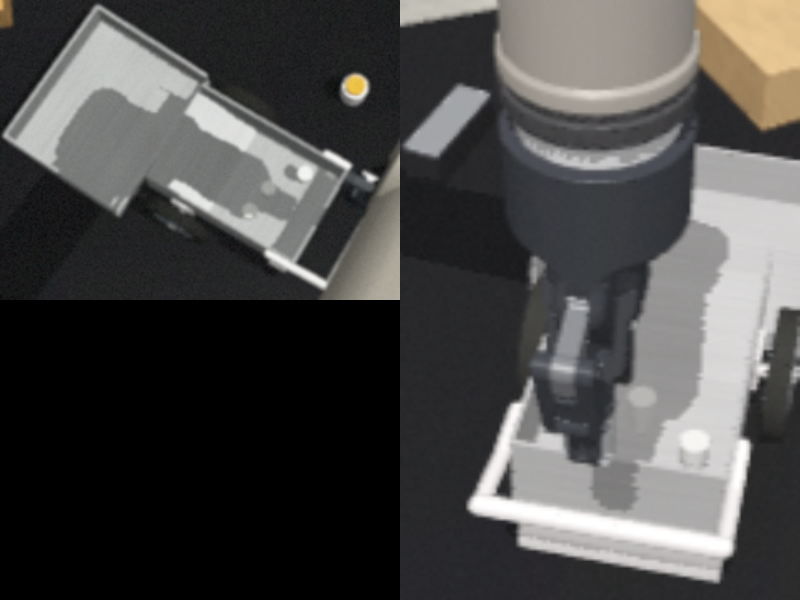

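All three capsules stand in the bin at crop (305,173), (268,187) and (250,210). Now I refine the tray and cart headings with an edge fit on the unoccluded first picture.

Run:
```python
from h import *
from scipy.ndimage import map_coordinates
from scipy.optimize import differential_evolution as DE
f=grab_frame("top");im=cv2.imread("pics/top0.png",0).astype(np.float32)
b=cv2.GaussianBlur(im,(0,0),1.0);gr=np.hypot(cv2.Sobel(b,5,1,0),cv2.Sobel(b,5,0,1))
def pts(segs,n=40):
    return np.vstack([np.linspace(p,q,n) for p,q in segs])
def fit(segs,x0):
    M=pts(segs)
    def c(q):
        cs,sn=np.cos(q[2]),np.sin(q[2])
        W=np.c_[q[0]+cs*M[:,0]-sn*M[:,1],q[1]+sn*M[:,0]+cs*M[:,1],M[:,2]]
        p=proj(f,W);return -map_coordinates(gr,[p[:,1],p[:,0]],order=1,mode='nearest').mean()
    r=DE(c,[(x0[0]-.015,x0[0]+.015),(x0[1]-.015,x0[1]+.015),(x0[2]-.1,x0[2]+.1)],seed=1,tol=1e-6)
    return r.x,r.fun
h=.045
T,e=fit([((0,.104,h),(.174,.104,h)),((.174,.104,h),(.174,-.104,h)),((.174,-.104,h),(0,-.104,h)),((0.17,.1,h),(.17,-.1,h))],[.69,.089,1.03]);print("tray",T,np.degrees(T[2]),e)
C,e=fit([((-.206,-.062,.115),(-.206,.062,.115)),((-.194,-.06,.115),(-.194,.06,.115)),((-.14,.065,.113),(-.03,.065,.113)),((-.14,-.065,.113),(-.03,-.065,.113)),((-.152,-.06,.113),(-.152,.06,.113))],[.662,.027,1.06]);print("cart",C,np.degrees(C[2]),e)
u=np.array([np.cos(C[2]),np.sin(C[2])]);print("bar",C[:2]-.2*u)
d=C[:2]-T[:2];c,s=np.cos(T[2]),np.sin(T[2]);print("cart in tray",c*d[0]+s*d[1],-s*d[0]+c*d[1])
go((*(C[:2]-.2*u),.15,np.degrees(C[2])))
```

```text
tray [0.69464791 0.09636735 1.00863514] 57.790536549292796 -256.36920166015625
cart [0.66758255 0.03000889 1.05230258] 60.2924965711706 -311.8742
bar [ 0.56846806 -0.14370444]
cart in tray -0.0705725101327587 -0.012469982630078084
t 10.30 p [ 0.5663 -0.1556  0.2442] yang 61.0 F [ 0.4 -0.5  0.3] open 0.0451 gf 0.0 q7 1.54
shift [0.0038 0.0115 0.0942] turn 0.7
```

jog_arm:
  motion:
    - {"x": 0.004, "y": 0.0115, "z": 0.04, "turn": 0.7, "fingers": 145}
    - {"x": 0.004, "y": 0.0115, "z": 0.07, "turn": 0.7, "fingers": 145}
    - {"x": 0.004, "y": 0.0115, "z": 0.07, "turn": 0.7, "fingers": 145}
    - {"x": 0.004, "y": 0.0115, "z": 0.07, "turn": 0.7, "fingers": 145}

```text
time: 10.7
eef_pos: [0.5682, -0.1442, 0.1746]
eef_rot: [0.256, 0.967, -0.0, -0.0]
ft_force: [-0.0, 0.3, 0.8]
opening: 0.0366
grasp_force: 0.0
```

```bash
python3 -c "
from h import *
g=grab_frame('side');cv2.imwrite('pics/c6.png',cv2.resize(g['img'][140:300,220:380],(640,600))[:,:,::-1])
go((.5685,-.1437,.118,60.3))"
```

```text
t 10.75 p [ 0.569  -0.1448  0.1758] yang 60.3 F [ 0.9 -0.6  0.2] open 0.0372 gf 0.0 q7 1.54
shift [0.0012 0.0007 0.0578] turn -0.0
```

View pics/c6.png

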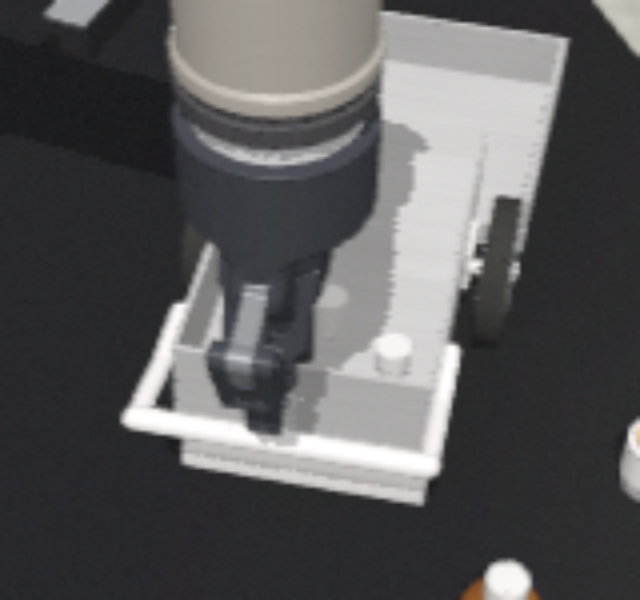

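The gripper is over the middle of the bar, about (270,435) in the crop. I lower it and grip.

jog_arm:
  motion:
    - {"x": 0.001, "y": 0.001, "z": 0.03, "turn": 0, "fingers": 145}
    - {"x": 0.001, "y": 0.001, "z": 0.05, "turn": 0, "fingers": 145}
    - {"x": 0.001, "y": 0.001, "z": 0.058, "turn": 0, "fingers": 145}
    - {"x": 0.001, "y": 0.001, "z": 0.058, "turn": 0, "fingers": 145}
    - {"x": 0.001, "y": 0.001, "z": 0.058, "turn": 0, "fingers": 145}
    - {"x": 0.001, "y": 0.001, "z": 0.058, "turn": 0, "fingers": 255}
    - {"x": 0.001, "y": 0.001, "z": 0.058, "turn": 0, "fingers": 255}
    - {"x": 0.001, "y": 0.001, "z": 0.058, "turn": 0, "fingers": 255}
    - {"x": 0.001, "y": 0.001, "z": 0.058, "turn": 0, "fingers": 255}
    - {"x": 0.001, "y": 0.001, "z": 0.058, "turn": 0, "fingers": 255}
  grip_force: 40

```text
time: 11.75
eef_pos: [0.5685, -0.1436, 0.1178]
eef_rot: [0.257, 0.967, -0.0, 0.001]
ft_force: [-1.8, -1.1, 5.4]
opening: 0.0105
grasp_force: 39.0
```

```bash
python3 -c "
from h import *
p=observe()['eef_pos']
go((p[0]+.0097,p[1]+.0332,.118,57.8))"
```

```text
t 11.75 p [ 0.5685 -0.1436  0.1178] yang 60.3 F [-1.8 -1.1  5.4] open 0.0105 gf 39.0 q7 1.57
shift [ 0.008   0.0336 -0.0002] turn 2.5
```

jog_arm:
  motion:
    - {"x": 0.001, "y": 0.004, "z": 0, "turn": 0.3, "fingers": 255}
    - {"x": 0.002, "y": 0.008, "z": 0, "turn": 0.6, "fingers": 255}
    - {"x": 0.003, "y": 0.012, "z": 0, "turn": 1, "fingers": 255}
    - {"x": 0.004, "y": 0.016, "z": 0, "turn": 1.4, "fingers": 255}
    - {"x": 0.005, "y": 0.02, "z": 0, "turn": 1.8, "fingers": 255}
    - {"x": 0.006, "y": 0.024, "z": 0, "turn": 2.2, "fingers": 255}
    - {"x": 0.008, "y": 0.028, "z": 0, "turn": 2.5, "fingers": 255}
    - {"x": 0.008, "y": 0.028, "z": 0, "turn": 2.5, "fingers": 255}
    - {"x": 0.008, "y": 0.028, "z": 0, "turn": 2.5, "fingers": 255}

```text
time: 12.65
eef_pos: [0.5724, -0.121, 0.1178]
eef_rot: [0.28, 0.96, -0.004, -0.0]
ft_force: [-6.4, -7.6, 7.6]
opening: 0.0108
grasp_force: 39.6
```

```bash
python3 -c "
from h import *
go();print(observe()['moment'])"
```

```text
t 12.65 p [ 0.5724 -0.121   0.1178] yang 57.5 F [-6.4 -7.6  7.6] open 0.0108 gf 39.6 q7 1.48
[-1.56619944  1.27263917  0.14128933]
```

jog_arm:
  motion:
    - {"x": 0, "y": 0.002, "z": 0, "turn": 0, "fingers": 255}
    - {"x": 0, "y": 0.004, "z": 0, "turn": 0, "fingers": 255}
    - {"x": 0, "y": 0.006, "z": 0, "turn": 0, "fingers": 255}
    - {"x": 0, "y": 0.006, "z": 0, "turn": 0, "fingers": 255}

```text
time: 13.05
eef_pos: [0.5724, -0.1206, 0.1178]
eef_rot: [0.281, 0.96, -0.008, -0.002]
ft_force: [-11.7, -13.0, 10.5]
opening: 0.0107
grasp_force: 40.1
```

```bash
python3 -c "
from h import *
f=grab_frame('top');g=grab_frame('side');C=np.zeros((600,800,3),np.uint8)
C[:600,:400]=cv2.resize(f['img'][90:240,145:245],(400,600),interpolation=2)
C[:600,400:]=cv2.resize(g['img'][130:260,255:355],(400,600),interpolation=2);cv2.imwrite('pics/c7.png',C[:,:,::-1])
for n,z in [('cart_bar',.115),('cart_axle',.045),('cart_lip',.082),('cart_bin',.06)]:
  for c,F in (('top',f),('side',g)):
    for x in place_of(n,c)[:2]: print(n,c,round(x['p'],2),atz(F,x['centre'][0]*560,x['centre'][1]*420,z)[:2])
go()"
```

```text
cart_bar top 0.67 [ 0.43368184 -0.3326404 ]
cart_bar side 0.69 [ 0.57223854 -0.12459718]
cart_axle top 0.88 [0.6728678  0.04607673]
cart_axle side 0.79 [0.67650611 0.046968  ]
cart_lip top 0.92 [0.71482001 0.10007548]
cart_lip side 0.85 [0.70760288 0.09666481]
cart_bin top 0.92 [ 0.63802622 -0.01771317]
cart_bin side 0.58 [ 0.63608382 -0.02644683]
t 13.55 p [ 0.5724 -0.1206  0.1178] yang 57.3 F [-11.9 -12.9   9.8] open 0.0106 gf 40.1 q7 1.47
```

View pics/c7.png

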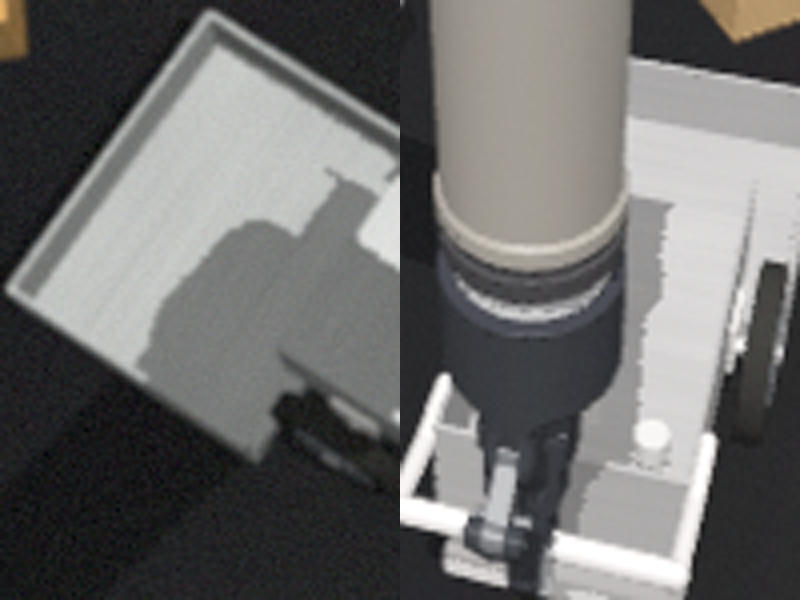

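```bash
python3 -c "
from h import *
print(observe()['moment'],observe()['tau'])
f=grab_frame('top')
im=cv2.cvtColor(f['img'],7)
# tray left/near corner and far corners seen in crop
for u,v in [(145+208/4,90+10/4),(145+8/4,90+290/4),(145+258/4,90+463/4)]: print(u,v,atz(f,u,v,.045)[:2])"
```

```text
[-2.63681956  2.33513623  0.16353866] [ -8.39280993 -37.56017447  -1.09776389 -21.70137942  -5.08719027
  -1.53858472  -0.17571407]
197.0 92.5 [0.87133689 0.18445721]
147.0 162.5 [0.69545672 0.29317573]
209.5 205.75 [0.59619198 0.14081784]
```

The push stalls with 17 N along the heading and almost no yaw moment, so the wheels are against the kerb. The picture shows the left wheel at the kerb's left end, crop (285,405). I start the tilt to about 10° with less forward push.

jog_arm:
  motion:
    - {"x": 0, "y": -0.001, "z": -0.003, "turn": 0, "fingers": 255}
    - {"x": 0, "y": -0.001, "z": -0.006, "turn": 0, "fingers": 255}
    - {"x": 0, "y": 0, "z": -0.01, "turn": 0, "fingers": 255}
    - {"x": 0, "y": 0.002, "z": -0.014, "turn": 0, "fingers": 255}
    - {"x": 0, "y": 0.004, "z": -0.018, "turn": 0, "fingers": 255}
    - {"x": 0, "y": 0.006, "z": -0.022, "turn": 0, "fingers": 255}
    - {"x": 0, "y": 0.009, "z": -0.027, "turn": 0, "fingers": 255}
    - {"x": 0, "y": 0.011, "z": -0.031, "turn": 0, "fingers": 255}
    - {"x": 0, "y": 0.012, "z": -0.034, "turn": 0, "fingers": 255}
    - {"x": 0, "y": 0.012, "z": -0.034, "turn": 0, "fingers": 255}

```text
time: 14.6
eef_pos: [0.5776, -0.1063, 0.1491]
eef_rot: [0.281, 0.96, -0.006, -0.005]
ft_force: [-10.7, -8.2, 1.3]
opening: 0.0107
grasp_force: 39.0
```

```bash
python3 -c "
from h import *
go();print(observe()['moment'])
p=observe()['eef_pos'];print((p[0]-.5724)*.533+(p[1]+.1206)*.846,-(p[0]-.5724)*.846+(p[1]+.1206)*.533,p[2]-.1178)"
```

```text
t 14.60 p [ 0.5776 -0.1063  0.1491] yang 57.4 F [-10.7  -8.2   1.3] open 0.0107 gf 39.0 q7 1.43
[-1.95039909  2.20368227 -0.06901531]
0.014853418925953358 0.003235592577527032 0.031347239813615965
```

jog_arm:
  motion:
    - {"x": 0.001, "y": 0.0015, "z": -0.0055, "turn": 0, "fingers": 255}
    - {"x": 0.001, "y": 0.0045, "z": -0.012, "turn": 0, "fingers": 255}
    - {"x": 0.002, "y": 0.008, "z": -0.018, "turn": 0, "fingers": 255}
    - {"x": 0.002, "y": 0.012, "z": -0.024, "turn": 0, "fingers": 255}
    - {"x": 0.002, "y": 0.015, "z": -0.0285, "turn": 0, "fingers": 255}
    - {"x": 0.002, "y": 0.018, "z": -0.033, "turn": 0, "fingers": 255}
    - {"x": 0.002, "y": 0.023, "z": -0.0385, "turn": 0, "fingers": 255}
    - {"x": 0.002, "y": 0.028, "z": -0.044, "turn": 0, "fingers": 255}
    - {"x": 0.002, "y": 0.033, "z": -0.049, "turn": 0, "fingers": 255}
    - {"x": 0.002, "y": 0.0385, "z": -0.0545, "turn": 0, "fingers": 255}
    - {"x": 0.002, "y": 0.044, "z": -0.0595, "turn": 0, "fingers": 255}
    - {"x": 0.002, "y": 0.044, "z": -0.0595, "turn": 0, "fingers": 255}

```text
time: 15.8
eef_pos: [0.6025, -0.0655, 0.2103]
eef_rot: [0.28, 0.96, -0.004, -0.003]
ft_force: [-9.2, -6.8, 4.7]
opening: 0.0105
grasp_force: 39.0
```

```bash
python3 -c "
from h import *
go();print(observe()['moment'])
p=observe()['eef_pos'];print((p[0]-.5724)*.533+(p[1]+.1206)*.846,-(p[0]-.5724)*.846+(p[1]+.1206)*.533,p[2]-.1178)"
```

```text
t 15.80 p [ 0.6025 -0.0655  0.2103] yang 57.5 F [-9.2 -6.8  4.7] open 0.0105 gf 39.0 q7 1.34
[-1.44977753  1.69113199 -0.14654516]
0.06263987454468747 0.003875548186761224 0.09245047271949526
```

jog_arm:
  motion:
    - {"x": 0, "y": 0.0075, "z": -0.005, "turn": 0, "fingers": 255}
    - {"x": 0, "y": 0.013, "z": -0.0095, "turn": 0, "fingers": 255}
    - {"x": 0, "y": 0.022, "z": -0.016, "turn": 0, "fingers": 255}
    - {"x": 0, "y": 0.0275, "z": -0.02, "turn": 0, "fingers": 255}
    - {"x": 0, "y": 0.037, "z": -0.0255, "turn": 0, "fingers": 255}
    - {"x": 0, "y": 0.043, "z": -0.029, "turn": 0, "fingers": 255}
    - {"x": 0, "y": 0.0515, "z": -0.033, "turn": 0, "fingers": 255}
    - {"x": 0, "y": 0.0595, "z": -0.0365, "turn": 0, "fingers": 255}
    - {"x": 0, "y": 0.066, "z": -0.039, "turn": 0, "fingers": 255}
    - {"x": 0, "y": 0.073, "z": -0.0415, "turn": 0, "fingers": 255}
    - {"x": 0, "y": 0.0795, "z": -0.0435, "turn": 0, "fingers": 255}
    - {"x": 0, "y": 0.0795, "z": -0.0435, "turn": 0, "fingers": 255}

```text
time: 17.0
eef_pos: [0.6471, -0.0001, 0.2581]
eef_rot: [0.281, 0.96, -0.004, 0.001]
ft_force: [-7.7, -7.3, 15.1]
opening: 0.0104
grasp_force: 44.9
```

```bash
python3 -c "
from h import *
f=grab_frame('top');g=grab_frame('side');C=np.zeros((600,800,3),np.uint8)
C[:600,:400]=cv2.resize(f['img'][90:240,145:245],(400,600),interpolation=2)
C[:600,400:]=cv2.resize(g['img'][120:250,255:355],(400,600),interpolation=2);cv2.imwrite('pics/c8.png',C[:,:,::-1])
go();print(observe()['moment'])
for c,F in (('top',f),('side',g)):
  for x in place_of('capsule_1',c)[:4]: print(c,round(x['p'],2),np.array(x['centre'])*[560,420],atz(F,x['centre'][0]*560,x['centre'][1]*420,.012)[:2])
p=observe()['eef_pos'];print((p[0]-.5724)*.533+(p[1]+.1206)*.846,-(p[0]-.5724)*.846+(p[1]+.1206)*.533,p[2]-.1178)"
```

```text
t 17.10 p [ 0.647  -0.0007  0.2578] yang 57.3 F [-8.3 -7.  14.3] open 0.0105 gf 45.3 q7 1.21
[-1.51157865  1.75605999 -0.60989567]
top 0.68 [365.4   189.798] [ 0.64946141 -0.22395153]
top 0.66 [195.384 144.186] [0.75145005 0.18599226]
top 0.63 [186.984 158.886] [0.71444288 0.20433837]
top 0.37 [211.904 173.292] [0.68025931 0.14256988]
0.14095388270526568 0.0007461104846196304 0.13992316213657208
```

jog_arm:
  motion:
    - {"x": 0, "y": -0.001, "z": 0, "turn": 0, "fingers": 255}
    - {"x": 0, "y": -0.002, "z": 0, "turn": 0, "fingers": 255}
    - {"x": 0, "y": -0.003, "z": 0, "turn": 0, "fingers": 255}
    - {"x": 0, "y": -0.003, "z": 0, "turn": 0, "fingers": 255}
    - {"x": 0, "y": -0.003, "z": 0, "turn": 0, "fingers": 255}

```text
time: 17.7
eef_pos: [0.6453, -0.0028, 0.2568]
eef_rot: [0.281, 0.96, -0.004, 0.001]
ft_force: [-6.2, -6.8, 12.1]
opening: 0.0104
grasp_force: 45.5
```

```bash
python3 -c "
from h import *
f=grab_frame('top');g=grab_frame('side')
C=np.zeros((600,800,3),np.uint8)
C[:600,:400]=cv2.resize(f['img'][90:240,145:245],(400,600),interpolation=2)
C[:600,400:]=cv2.resize(g['img'][120:250,255:355],(400,600),interpolation=2);cv2.imwrite('pics/c8.png',C[:,:,::-1])
go();print(observe()['moment'])
for c,F in (('top',f),('side',g)):
  for q in ['capsule_1','cart_lip','cart_bar','cart_axle']:
   for x in place_of(q,c)[:4]: print(c,q,round(x['p'],2),np.array(x['centre'])*[560,420],atz(F,x['centre'][0]*560,x['centre'][1]*420,.012)[:2])
p=observe()['eef_pos'];print((p[0]-.5724)*.533+(p[1]+.1206)*.846,-(p[0]-.5724)*.846+(p[1]+.1206)*.533,p[2]-.1178)"
```

```text
t 17.80 p [ 0.6453 -0.0028  0.2568] yang 57.3 F [-7.1 -5.7 12. ] open 0.0106 gf 45.5 q7 1.21
[-1.38686975  1.41304607 -0.58345597]
top capsule_1 0.64 [186.872 156.198] [0.72110239 0.2049858 ]
top capsule_1 0.55 [208.824 170.688] [0.68646663 0.15023798]
top capsule_1 0.52 [198.184 144.186] [0.75157679 0.17919114]
top capsule_1 0.46 [423.472 264.894] [ 0.47288502 -0.3628273 ]
side cart_bar 0.78 [308.784 144.102] [0.75903636 0.28914107]
side cart_bar 0.63 [304.584 214.704] [0.65967631 0.03356123]
side cart_axle 0.81 [310.408 198.492] [0.69072794 0.08046633]
0.13858594203111635 0.0010844302829573077 0.13896022851960954
```

View pics/c8.png

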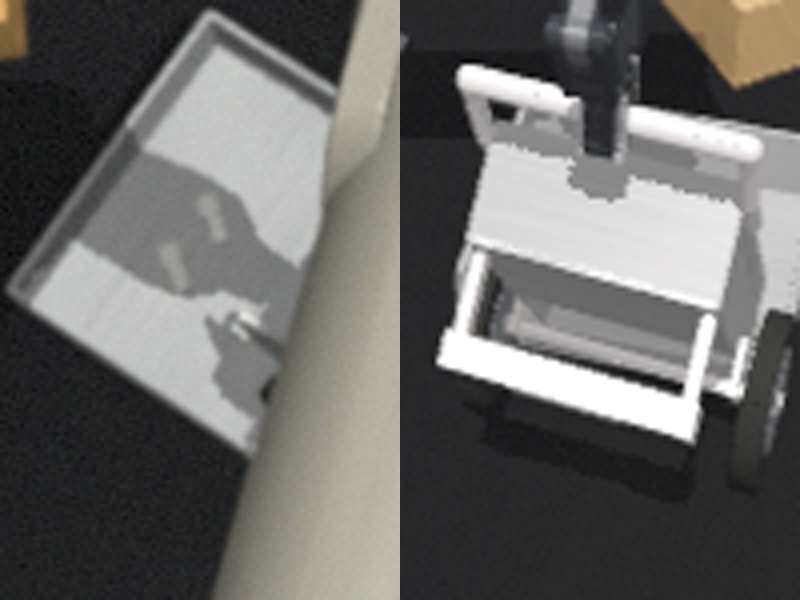

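The last picture shows two capsules lying in the tray at crop (215,215) and (175,265). The third, at (243,322), is inside the tray just ahead of the lip. I lower the cart gradually along the same arc and check afterwards.

jog_arm:
  motion:
    - {"x": 0, "y": -0.0065, "z": 0.0025, "turn": 0, "fingers": 255}
    - {"x": 0, "y": -0.0135, "z": 0.0045, "turn": 0, "fingers": 255}
    - {"x": 0, "y": -0.0205, "z": 0.0075, "turn": 0, "fingers": 255}
    - {"x": 0, "y": -0.0275, "z": 0.0105, "turn": 0, "fingers": 255}
    - {"x": 0, "y": -0.0345, "z": 0.0135, "turn": 0, "fingers": 255}
    - {"x": 0, "y": -0.041, "z": 0.017, "turn": 0, "fingers": 255}
    - {"x": 0, "y": -0.048, "z": 0.0205, "turn": 0, "fingers": 255}
    - {"x": 0, "y": -0.054, "z": 0.0245, "turn": 0, "fingers": 255}
    - {"x": 0, "y": -0.0605, "z": 0.0285, "turn": 0, "fingers": 255}
    - {"x": 0, "y": -0.0665, "z": 0.033, "turn": 0, "fingers": 255}
    - {"x": 0, "y": -0.0725, "z": 0.0375, "turn": 0, "fingers": 255}
    - {"x": 0, "y": -0.0785, "z": 0.042, "turn": 0, "fingers": 255}

```text
time: 19.4
eef_pos: [0.6038, -0.0643, 0.2108]
eef_rot: [0.278, 0.96, -0.001, -0.001]
ft_force: [-3.3, -4.1, 2.8]
opening: 0.0105
grasp_force: 41.0
```

```bash
python3 -c "
from h import *
f=grab_frame('top')
go();print(observe()['moment'])
for x in place_of('capsule_1','top')[:5]: print(round(x['p'],2),np.array(x['centre'])*[560,420],atz(f,x['centre'][0]*560,x['centre'][1]*420,.012)[:2])
p=observe()['eef_pos'];print((p[0]-.5724)*.533+(p[1]+.1206)*.846,-(p[0]-.5724)*.846+(p[1]+.1206)*.533,p[2]-.1178)"
```

```text
t 19.45 p [ 0.6029 -0.0654  0.2098] yang 57.6 F [-3.2 -4.6  0.5] open 0.0103 gf 40.6 q7 1.34
[-0.6990132   0.42365509 -0.26856744]
0.58 [208.712 176.82 ] [0.67148058 0.1498073 ]
0.51 [187.208 157.08 ] [0.71892941 0.20404762]
0.47 [197.008 143.094] [0.7542615  0.18219506]
0.06332709162936485 0.0037468620558612255 0.09219982331793704
```

jog_arm:
  motion:
    - {"x": 0, "y": -0.0055, "z": 0.005, "turn": 0, "fingers": 255}
    - {"x": 0, "y": -0.011, "z": 0.01, "turn": 0, "fingers": 255}
    - {"x": 0, "y": -0.016, "z": 0.0155, "turn": 0, "fingers": 255}
    - {"x": 0, "y": -0.021, "z": 0.0205, "turn": 0, "fingers": 255}
    - {"x": 0, "y": -0.026, "z": 0.0265, "turn": 0, "fingers": 255}
    - {"x": 0, "y": -0.0305, "z": 0.032, "turn": 0, "fingers": 255}
    - {"x": 0, "y": -0.035, "z": 0.038, "turn": 0, "fingers": 255}
    - {"x": 0, "y": -0.0395, "z": 0.044, "turn": 0, "fingers": 255}
    - {"x": 0, "y": -0.043, "z": 0.0505, "turn": 0, "fingers": 255}
    - {"x": 0, "y": -0.047, "z": 0.0565, "turn": 0, "fingers": 255}
    - {"x": 0, "y": -0.0505, "z": 0.063, "turn": 0, "fingers": 255}
    - {"x": 0, "y": -0.053, "z": 0.068, "turn": 0, "fingers": 255}

```text
time: 20.7
eef_pos: [0.5751, -0.1081, 0.1417]
eef_rot: [0.278, 0.961, -0.001, -0.002]
ft_force: [-3.9, -3.7, 0.6]
opening: 0.0105
grasp_force: 42.4
```

```bash
python3 -c "
from h import *
go();p=observe()['eef_pos'];print((p[0]-.5724)*.533+(p[1]+.1206)*.846,-(p[0]-.5724)*.846+(p[1]+.1206)*.533,p[2]-.1178)"
```

```text
t 20.70 p [ 0.5751 -0.1081  0.1417] yang 57.7 F [-3.9 -3.7  0.6] open 0.0105 gf 42.4 q7 1.45
0.012030088291399146 0.004388193224234442 0.023925914014214164
```

jog_arm:
  motion:
    - {"x": 0, "y": -0.002, "z": 0.004, "turn": 0, "fingers": 255}
    - {"x": 0, "y": -0.004, "z": 0.008, "turn": 0, "fingers": 255}
    - {"x": 0, "y": -0.006, "z": 0.012, "turn": 0, "fingers": 255}
    - {"x": 0, "y": -0.0075, "z": 0.016, "turn": 0, "fingers": 255}
    - {"x": 0, "y": -0.009, "z": 0.019, "turn": 0, "fingers": 255}
    - {"x": 0, "y": -0.01, "z": 0.021, "turn": 0, "fingers": 255}
    - {"x": 0, "y": -0.011, "z": 0.022, "turn": 0, "fingers": 255}
    - {"x": 0, "y": -0.011, "z": 0.022, "turn": 0, "fingers": 255}

```text
time: 21.5
eef_pos: [0.5709, -0.1162, 0.121]
eef_rot: [0.277, 0.961, 0.0, -0.0]
ft_force: [-3.8, -3.0, -0.7]
opening: 0.0106
grasp_force: 42.5
```

```bash
python3 -c "
from h import *
go();p=observe()['eef_pos'];print((p[0]-.5724)*.533+(p[1]+.1206)*.846,-(p[0]-.5724)*.846+(p[1]+.1206)*.533,p[2]-.1178)"
```

```text
t 21.50 p [ 0.5709 -0.1162  0.121 ] yang 57.8 F [-3.8 -3.  -0.7] open 0.0106 gf 42.5 q7 1.48
0.002888498245346223 0.0035754621173416865 0.003247189405947981
```

jog_arm:
  motion:
    - {"x": 0, "y": -0.001, "z": 0.001, "turn": 0, "fingers": 255}
    - {"x": 0, "y": -0.001, "z": 0.002, "turn": 0, "fingers": 255}
    - {"x": 0, "y": -0.0015, "z": 0.003, "turn": 0, "fingers": 255}
    - {"x": 0, "y": -0.0015, "z": 0.004, "turn": 0, "fingers": 255}
    - {"x": 0, "y": -0.0015, "z": 0.004, "turn": 0, "fingers": 255}

```text
time: 22.0
eef_pos: [0.5704, -0.1177, 0.118]
eef_rot: [0.277, 0.961, 0.0, 0.0]
ft_force: [-3.1, -1.7, 4.4]
opening: 0.0107
grasp_force: 42.5
```

```bash
python3 -c "
from h import *
go();p=observe()['eef_pos'];print((p[0]-.5724)*.533+(p[1]+.1206)*.846,-(p[0]-.5724)*.846+(p[1]+.1206)*.533,p[2]-.1178)"
```

```text
t 22.00 p [ 0.5704 -0.1177  0.118 ] yang 57.8 F [-3.1 -1.7  4.4] open 0.0107 gf 42.5 q7 1.49
0.0014330752192831568 0.003248792689533559 0.00022141043474141475
```

The cart is on its feet: same height as before the lift, and the force has turned upward. I release and go straight up, then clear of the view.

jog_arm:
  motion:
    - {"x": 0, "y": 0, "z": 0, "turn": 0, "fingers": 150}
    - {"x": 0, "y": 0, "z": 0, "turn": 0, "fingers": 150}
    - {"x": 0, "y": 0, "z": 0, "turn": 0, "fingers": 150}
    - {"x": 0, "y": 0, "z": 0, "turn": 0, "fingers": 150}
    - {"x": 0, "y": 0, "z": -0.015, "turn": 0, "fingers": 150}
    - {"x": 0, "y": 0, "z": -0.04, "turn": 0, "fingers": 150}
    - {"x": 0, "y": 0, "z": -0.08, "turn": 0, "fingers": 150}
    - {"x": 0, "y": 0, "z": -0.12, "turn": 0, "fingers": 150}
    - {"x": 0, "y": -0.05, "z": -0.15, "turn": 0, "fingers": 150}
    - {"x": 0.02, "y": -0.1, "z": -0.15, "turn": 0, "fingers": 150}
    - {"x": 0.05, "y": -0.15, "z": -0.15, "turn": 0, "fingers": 150}
    - {"x": 0.05, "y": -0.2, "z": -0.15, "turn": 0, "fingers": 150}

```text
time: 23.2
eef_pos: [0.4304, -0.2474, 0.2687]
eef_rot: [0.277, 0.961, 0.001, 0.001]
ft_force: [0.7, -0.2, 0.3]
opening: 0.0349
grasp_force: 0.0
```

```bash
python3 -c "
from h import *
f=grab_frame('top');g=grab_frame('side');go()
o=np.array([.6912,.0912]);u=np.array([.53,.848]);l=np.array([-.848,.53])
for c,F in (('top',f),('side',g)):
  for q,z in [('capsule_1',.01),('cart_bar',.115),('cart_axle',.045),('cart_lip',.082),('plug_1',.016),('oil',0),('objective',0)]:
   for x in place_of(q,c)[:4]:
    w=atz(F,x['centre'][0]*560,x['centre'][1]*420,z)[:2];print(c,q,round(x['p'],2),np.round(w,3),'tray',np.round([(w-o)@u,(w-o)@l],3))
"
```

```text
t 23.30 p [ 0.4258 -0.2552  0.2696] yang 56.9 F [-0.1 -0.4  0.3] open 0.0353 gf 0.0 q7 1.67
top capsule_1 0.57 [0.682 0.147] tray [0.043 0.037]
top capsule_1 0.56 [0.763 0.184] tray [ 0.117 -0.011]
top capsule_1 0.38 [0.714 0.203] tray [0.107 0.04 ]
top capsule_1 0.28 [0.737 0.112] tray [ 0.042 -0.028]
top cart_bar 0.72 [ 0.573 -0.112] tray [-0.235 -0.007]
top cart_axle 0.97 [0.688 0.047] tray [-0.04  -0.021]
top cart_lip 0.72 [0.713 0.101] tray [ 0.02  -0.013]
top plug_1 0.69 [0.753 0.183] tray [ 0.111 -0.004]
top plug_1 0.58 [ 0.526 -0.372] tray [-0.481 -0.105]
top oil 0.78 [ 0.651 -0.222] tray [-0.287 -0.132]
top oil 0.6 [0.717 0.206] tray [0.111 0.039]
top objective 0.56 [ 0.763 -0.157] tray [-0.173 -0.192]
side capsule_1 0.52 [0.724 0.205] tray [0.114 0.033]
side capsule_1 0.51 [0.748 0.172] tray [ 0.099 -0.005]
side cart_bar 0.89 [ 0.571 -0.124] tray [-0.246 -0.012]
side cart_axle 0.97 [0.673 0.046] tray [-0.048 -0.009]
side cart_lip 0.92 [0.713 0.1  ] tray [ 0.019 -0.014]
side cart_lip 0.33 [ 0.625 -0.045] tray [-0.15  -0.016]
side plug_1 0.64 [ 0.532 -0.378] tray [-0.482 -0.113]
side oil 0.75 [ 0.647 -0.233] tray [-0.298 -0.135]
side objective 0.72 [0.649 0.028] tray [-0.076  0.002]
side objective 0.57 [ 0.767 -0.15 ] tray [-0.164 -0.192]
```

```bash
python3 -c "
from h import *
f=grab_frame('top');im=f['img'].min(2)
o=np.array([.6912,.0912]);u=np.array([.53,.848]);l=np.array([-.848,.53])
n,L,S,c=cv2.connectedComponentsWithStats((im>215).astype(np.uint8))
for s,k in zip(S[1:],c[1:]):
  if s[4]>5 and 140<k[0]<350 and 90<k[1]<260:
    w=atz(f,*k,.01)[:2]; print(s,k.round(1),((w-o)@u).round(3),((w-o)@l).round(3))
print(im[166:186:2,196:224:2])
"
```

```text
[ 216  135   58   55 1756] [244.6 164.4] -0.015 -0.025
[195 138   7  12  45] [198.3 143.6] 0.108 -0.006
[186 151   7  12  46] [188.8 156. ] 0.109 0.032
[310 169  34  58 267] [328.1 197.2] -0.224 -0.068
[[192 195 198 191 189 150 116 123 124 125 122 123 183 223]
 [197 193 194 145 173 207 129 119 121 128 121 161 224 223]
 [196 193 172 132 230 185 147 130 126 122 139 217 225 223]
 [172 195 142 139 191 145 150 151 135 133 201 225 224 225]
 [155 144 135 119 121 125 135 148 153 180 227 223 225 226]
 [191 160 128 122 123 116 120 125 137 132 193 222 225 228]
 [196 190 188 155 127 120 124 120 121  99 105 172 211 228]
 [192 193 194 198 179 132 124 123 122 117  86  81 140 197]
 [189 194 192 195 199 185 147 125 121 116 113  97  79 105]
 [188 194 194 194 172 175 192 178 131 123 117 116 112  78]]
```

```bash
python3 -c "
from station import *
print(job_done())"
```

```text
the job is handed in; nothing more can be done
None
```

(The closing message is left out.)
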